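# Snap the clip cover onto a car's relay box and keep it pressed

## Task

Lift the clip cover (the rectangular one with the tall grip rib and the plug underneath) out of the stock bin, set it over the open bay of the relay box and press it straight down until it snaps past the two catches. Then keep pressing, so that it stays pushed down on the springy seal, and finish like that: the program ends while you still hold the cover and press it down. Leave the other parts in the bin, and do not disturb the other things on the bench.

Things in the scene. Friction and masses are not known exactly. Their poses are not given: they have to be found in the camera images.
- cover: Clip cover, grey plastic, 0.10 kg +-30 %. Origin: centre of the plug's flat underside, z up. Upward: plug z 0 to 24 mm, flange plate 58 x 68 mm (x, y) z 24 to 29, central grip rib 14 mm thick (x), 42 long (y), z 29 to 54. Pinch the rib across x. Starts upright, standing on its plug on the bin floor. A half turn about z is the same. Plug shape: see point cover_plug.
- cover_plug (a point): Same point as the cover's origin. The plug's lowest 8 mm is a tapered lip on all four sides, widening upward from 32 to about 39 mm along x and 37 to about 44 mm along y; above the lip the plug is only 31 x 40 mm: the groove the catches spring into.
- cover_rib (a point): Centre of the grip rib, 41.5 mm above the cover's origin; axes as the cover.
- box: The relay box, grey plastic, fixed to the bench. Base 100 x 170 mm (x, y), 20 mm high; origin at the centre of its underside, z up. The open bay is the collar 70 x 80 mm, 60 mm high, centred 35 mm towards -y from the origin; on the +y half are fitted fuses and relays up to 66 mm high.
- bay (a point): Centre of the open bay at the top of the unpressed seal, 64 mm above the bench; axes as the relay box. Opening 43 mm (x) by 48 mm (y), 44 mm deep below this point. The cover goes in upright, x along x and y along y (either way round); its flange meets the seal when its origin is 24 mm below this point.
- catch_front (a joint): Sprung round catch in the bay's -x wall, 30 mm long, 10 mm thick, axis 10.5 mm below point bay, nose 16.5 mm from the bay's centre. 0 = fully out, grows (m) as pushed back; 1500 N/m, preload 2.25 N. The lip pushes it back 3 mm; pressing past both takes about 7 to 12 N, then the force drops and it springs out over the lip, about 1 mm before the flange meets the seal.
- catch_rear (a joint): The same catch in the +x wall of the bay.
- seal (a joint): Springy rubber-faced frame on the collar's rim under the flange (outside 61 x 70 mm, 4 mm thick). Value 0 = up, grows in m as it is pressed down; 4 N per mm, hard stop at 3 mm (12 N). If the press is eased the seal lifts the cover again.
- bin: Brown cardboard open stock bin, 210 x 230 mm (x, y), 55 mm high, walls and floor 5 mm, resting firmly on the bench (it does not move); origin at the centre of its underside.
- round_cap: Another part in the bin: round cap 44 mm across, 32 mm high with a knob; origin at the centre of its underside. To be left in the bin.
- flat_lid: Another part in the bin: thin flat lid 62 x 42 mm, 12 mm high with two low ribs, no plug; origin at the centre of its underside. To be left in the bin.
- relay: Loose grey relay 27 x 27 x 32 mm standing beside the relay box; origin at its underside. Leave it alone.
- screwdriver: Black-handled screwdriver lying beyond the work area. Leave it alone.
- tape_roll: Roll of clear tape, 90 mm across, 20 mm high, lying beyond the work area. Leave it alone.
- spray_can: Metal can, 54 mm across, 160 mm high, origin at its underside. Leave it alone.
- stapler: Black stapler, about 130 x 30 x 44 mm, at the right of the work area; origin at its underside. Leave it alone.
- jar: White jar, 60 mm across, 75 mm high, at the left of the work area; origin at its underside. Leave it alone.
There are look-alikes about, which are no part of the job. What is shaped like the cover but orange or purple is not meant.

How it is judged:
On the way, in this order (a step that is already met when the one before it is completed fails the run):
1. the cover is lifted clear of the bin in the fingers (z of cover in the frame of bin above 0.06 m and contact force between the fingers and cover above 1 N), for 0.2 s.
2. the cover's lip pushes back the catches of the bay (value of joint each of catch_front, catch_rear above 0.001 m and horizontal distance between cover and bay below 0.008 m and contact force between the fingers and cover above 1 N).
3. the cover has snapped in and is kept pressed on the seal (value of joint each of catch_front, catch_rear below 0.001 m and value of joint seal above 0.001 m and z of cover in the frame of bay below -0.0245 m), for 0.5 s.
At the end, for the whole second after the job is handed in: At the end and through the next second the cover sits in the bay (within 4 mm and 0.15 rad, level within 0.07 rad), both catches have sprung out over its lip (within 1 mm), and the fingers are still on it, pressing the seal down by more than 1 mm (4 N) (all of step 3 and horizontal distance between cover and bay below 0.004 m and angle between cover's own z axis and vertical below 0.07 rad and angle between the x axis of cover and the x axis of box, either way round below 0.15 rad and contact force between the fingers and cover above 3 N and linear speed of cover below 0.02 m/s); the arm keeps its last pose, push and grip.
It fails at once if another part was taken out of the bin (z of any of round_cap, flat_lid in the frame of bin above 0.05 m).
It fails at once if a thing on the bench was disturbed (moved more than 30 mm) (distance of any of relay, screwdriver, tape_roll, spray_can, stapler, jar from where it was at the start of the episode above 0.03 m).
It also fails if it takes over 45 s, if anything falls off the work surface, if the arm or the gripper's body presses on something with over 40 N, if the wrist force passes 120 N, or if a joint passes its speed limit or range.

## Robot

A 7-joint arm with a two-finger parallel gripper is mounted at the origin on the work surface. World frame = base frame: x ahead of the robot, y to its left, z up, the work surface at z = 0. Lengths are in m, angles in rad, forces in N, time in s.
With the tool pointing down it reaches from about 0.35 to 0.9 m from the base axis. Payload 8.1 kg.
Tool frame: the origin (TCP) lies midway between the tips of the shut fingers; the grasp point (between the pads) lies 19 mm behind it; z points along the fingers, y is the direction in which the jaws open and shut (so a half turn about z gives the same grasp; the last joint's range is limited). The gripper opens to 85 mm and grips with 20 to 120 N. Pads are 22 mm wide; open, the fingers measure 114 mm over their backs; the gripper's body (76 mm by 85 mm) begins 54 mm behind the grasp point. The pads swing forward as they close: fully open they stand 13 mm farther back than shut.
Start: joints at [-1.365, 0.434, 0.025, 1.573, -0.012, 1.134, -0.075], TCP at [0.19, 0.595, 0.231] pointing down, gripper open.
Joint ranges: [-2.62, 2.62], [-0.44, 2.09], [-1.27, 1.32], [0.08, 2.57], [-1.32, 4.46], [0.12, 2], [-2.74, 2.74]. Speed limits (rad/s): [2.22, 2.22, 3.01, 3.01, 3.14, 3.14, 3.14].

## Interface

Orientations are given as a rotation vector (axis times angle).
In Python, from workcell import sensors, camera, order gives the robot as it stands.
- The arm moves only by the tool send_rows, never from a script. Its argument "steps" is a list of rows, each an object with "grip": the finger opening in mm, from 0 to 85.4; "translation": the shift along the tool's x, y, z in units of 25 mm (1.0 is 25 mm), a list of three; "angular": the turn, a rotation vector about the tool's x, y, z in units of 5 degrees (1.0 is 5 degrees), a list of three. A call has 1 to 20 rows; each row shifts and turns the commanded pose from where the row before left it, along the tool's axes as they then stand; what a row does not reach is not made up. A row lasts 1/12 s, in which the tool goes at most 41.7 mm and 7.16 degrees, less where a joint would pass 70% of its speed; a pose out of reach is approached as far as the arm can. A call is refused whole if a number of a shift passes 1 or a number of a turn 1, either way. A call with a gripper value outside its range is refused whole. The fingers move at their own pace and stop on an object; "grip_force" is the grip in N (left out, the last holds). Time passes only in rows, so rows that do not move let the fingers close. It gives the time, the measured TCP pose, the force and the opening at its end, in the units of the state.
- sensors.get_state(): the state, without advancing time (a new reading comes with each control period).
- camera(name): name is "side" or "top" or "wrist"; returns a dict with "frame" (480x640x3 uint8, red, green, blue), "range_z" (480x640 float32, m along the optical axis (not along the pixel's ray), 0 where there is no reading), "intrinsics" (3x3 intrinsics, pixels), "eye" and "rotation" of the camera in the world; the wrist camera has in their place "hand_eye" (4x4, takes a point from camera to tool coordinates, whose origin is the TCP and whose axes are the flange's). Camera axes: x right, y up, looking along -z (the intrinsics and any distortion apply to the point x, -y, -z); pixel columns grow to the right and rows downward; lengths in m; the calibration is good to about 2 mm. A picture is of the moment at which its call begins: read the wrist's pose just before it.
- order.close_job(): hands the job in, once; it reports no verdict.
The state is a dict: "t": time; "qpos": joint angles; "joint_vel": joint speeds; "joint_torque": joint torques, N m; "tcp_pos": TCP position; "eef_rot": TCP orientation; "force": force on the tool from outside, world axes, zero at the start; "moment": the same for the moment, N m; "finger_gap": finger opening in m.
Only numpy, scipy, OpenCV 4.12 (cv2) and the standard library are available. Lean on these libraries where they do the work, as an engineer would, in place of code of your own. Each camera call takes 0.05 s, during which the arm holds its last target.

## Working session

There is one attempt and no reset: what is moved stays moved. The work goes in short steps, Python scripts to look and compute and a tool call to move; the robot and the scene stay as the last step left them, time stands still between calls to the robot, and variables do not carry over. Pictures are saved under pics/ and viewed, and the job is handed in when it is done.

Besides the shell and the picture viewer there is one more tool, called after "Request:" as name(argument=value, ...), one argument or row to a line, values as JSON. send_rows: Moves the arm, as the interface text tells. Its arguments: {"type":"object","properties":{"steps":{"type":"array"},"grip_force":{"type":"number"}},"required":["steps"]}

```bash
mkdir -p pics; ls; python3 - <<'E'
from workcell import sensors,camera,order
import cv2,numpy as np
s=sensors.get_state()
for k,v in s.items(): print(k,np.round(v,4))
for n in ["top","side"]:
    c=camera(n); cv2.imwrite(f"pics/{n}0.png",c["frame"][:,:,::-1]); np.savez(f"{n}0.npz",**c)
    print(n,c["intrinsics"],c["eye"],c["rotation"],[k for k in c])
E
```

```text
pics
t 0.0
qpos [-1.3646  0.4352  0.025   1.5741 -0.0116  1.134  -0.0751]
joint_vel [-0.0002  0.0004  0.0007 -0.0028  0.0012 -0.0022  0.0002]
joint_torque [ 1.00000e-03 -6.70467e+01  1.02570e+00 -3.16208e+01  1.57000e-02
  1.27000e-02 -0.00000e+00]
tcp_pos [0.1898 0.5949 0.2305]
eef_rot [-4.8310e-01 -3.1041e+00  2.5000e-03]
force [-0.0879 -0.5543 -0.2833]
moment [-0.0154 -0.0372 -0.0208]
finger_gap 0.0851
top [[501.49744244   0.         316.44822794]
 [  0.         501.49744244 227.66667501]
 [  0.           0.           1.        ]] [0.39692186 0.02090569 1.15980562] [ 0.08494928 -0.11977105 -1.55156747] ['frame', 'range_z', 'intrinsics', 'eye', 'rotation']
side [[518.19864665   0.         324.16556529]
 [  0.         518.19864665 241.4611166 ]
 [  0.           0.           1.        ]] [0.40382645 1.18301725 0.85683065] [ 0.06566861 -1.4375421  -2.67311611] ['frame', 'range_z', 'intrinsics', 'eye', 'rotation']
```

View pics/top0.png

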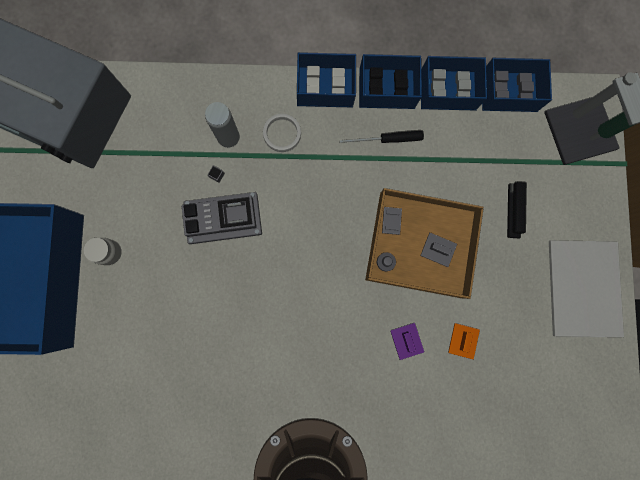

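View pics/side0.png

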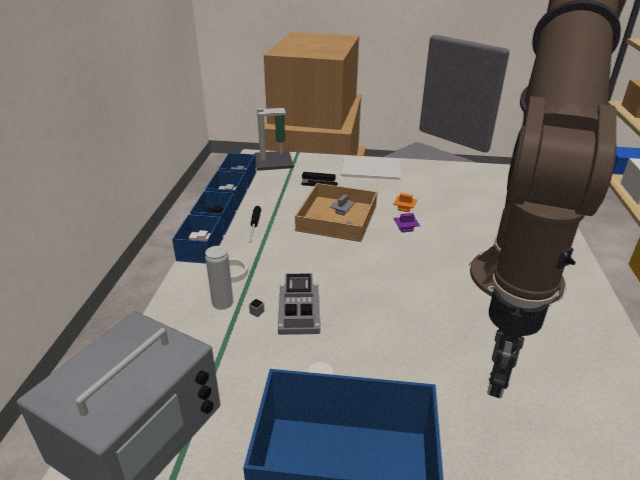

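```bash
cat > h.py <<'E'
import numpy as np,cv2
from scipy.spatial.transform import Rotation as R
def load(n): return dict(np.load(n))
def cloud(c):
    d=c["range_z"];K=c["intrinsics"];v,u=np.mgrid[:480,:640]
    p=np.stack([(u-K[0,2])/K[0,0]*d,-(v-K[1,2])/K[1,1]*d,-d],-1)
    Rm=np.array(c["rotation"]); Rm=R.from_rotvec(Rm).as_matrix() if Rm.shape==(3,) else Rm
    return p@Rm.T+c["eye"]
def proj(c,P):
    Rm=R.from_rotvec(c["rotation"]).as_matrix();q=(np.array(P)-c["eye"])@Rm;K=c["intrinsics"]
    return K[0,0]*q[...,0]/-q[...,2]+K[0,2], K[1,1]*q[...,1]/q[...,2]+K[1,2]
E
python3 - <<'E'
from h import *
for n in ["top","side"]:
    c=load(n+"0.npz"); print(n,proj(c,[.19,.595,.23]),proj(c,[0,0,0.]))
    P=cloud(c)
    if n=="top":
        for u,v in [(250,300),(240,212),(438,249),(386,262),(393,220),(407,341),(464,341),(430,270),(310,440),(216,173),(99,250),(220,120),(517,210),(320,380)]: print(u,v,P[v,u].round(3))
    else:
        for u,v in [(299,300),(342,205),(400,300),(515,320),(498,390),(405,202)]: print(u,v,P[v,u].round(3))
E
```

```text
top (np.float64(-23.7133664630241), np.float64(407.03375731211764)) (np.float64(310.91883619237535), np.float64(476.39204276624986))
250 300 [0.38  0.145 0.002]
240 212 [0.58  0.173 0.021]
438 249 [ 0.499 -0.272  0.059]
386 262 [ 0.47  -0.16   0.041]
393 220 [ 0.569 -0.181  0.011]
407 341 [ 0.298 -0.203  0.052]
464 341 [ 0.299 -0.329  0.049]
430 270 [ 0.455 -0.269  0.001]
310 440 [0.085 0.004 0.031]
216 173 [0.668 0.229 0.03 ]
99 250 [0.483 0.465 0.074]
220 120 [0.749 0.202 0.16 ]
517 210 [ 0.593 -0.458  0.045]
320 380 [ 0.205 -0.017  0.002]
side (np.float64(496.8931774403476), np.float64(379.1000335277817)) (np.float64(515.9816617761066), np.float64(276.669099784501))
299 300 [0.562 0.24  0.056]
342 205 [ 0.502 -0.264  0.039]
400 300 [0.317 0.144 0.003]
515 320 [0.201 0.63  0.384]
498 390 [0.204 0.649 0.265]
405 202 [ 0.299 -0.328  0.029]
```

```bash
python3 - <<'E'
from h import *
c=load("top0.npz");f=c["frame"][:,:,::-1]
a=cv2.resize(f[185:300,365:485],None,fx=5,fy=5,interpolation=cv2.INTER_CUBIC)[:500,:600]
cv2.imwrite("pics/crop_bin.png",cv2.convertScaleAbs(a,alpha=1.8))
b=cv2.resize(f[165:250,170:270],None,fx=7,fy=7,interpolation=cv2.INTER_CUBIC)
cv2.imwrite("pics/crop_box.png",cv2.convertScaleAbs(b,alpha=1.8))
P=cloud(c)
def sel(m,name):
    ys,xs=np.nonzero(m);q=P[m][:,:2].astype(np.float32);r=cv2.minAreaRect(q*1000);print(name,m.sum(),"mean",P[m].mean(0).round(4),"rect",r)
X,Y,Z=P[...,0],P[...,1],P[...,2]
near=(abs(X-.5)<.05)&(abs(Y+.27)<.05)
sel(near&(Z>.047),"rib"); sel(near&(Z>.02),"cover"); sel(near&(Z>.02)&(Z<.045),"flange")
print(np.histogram(Z[near],bins=np.arange(0,.07,.004)))
b=(abs(X-.57)<.09)&(abs(Y-.2)<.13)
sel(b&(Z>.01),"box");sel(b&(Z>.012)&(Z<.03),"base")
b2=(abs(X-.58)<.07)&(abs(Y-.165)<.06)
sel(b2&(Z>.05)&(Y<.22),"collar");print(np.histogram(Z[b2],bins=np.arange(0,.09,.004)))
E
```

```text
rib 136 mean [ 0.501  -0.2799  0.0565] rect ((501.2223815917969, -280.7196044921875), (43.01093292236328, 14.539311408996582), 67.3837661743164)
cover 756 mean [ 0.5005 -0.2792  0.0372] rect ((501.3750915527344, -280.76190185546875), (68.43311309814453, 58.368900299072266), 68.64666748046875)
flange 615 mean [ 0.5004 -0.279   0.0328] rect ((501.3750915527344, -280.76190185546875), (68.43311309814453, 58.368900299072266), 68.64666748046875)
(array([543, 475,  34,   0,   0,   0,   7, 217, 344,  39,   8,   8,   6,
        41,  74,  12,   0]), array([0.   , 0.004, 0.008, 0.012, 0.016, 0.02 , 0.024, 0.028, 0.032,
       0.036, 0.04 , 0.044, 0.048, 0.052, 0.056, 0.06 , 0.064, 0.068]))
box 3313 mean [0.564  0.2111 0.0414] rect ((589.553955078125, 217.23146057128906), (145.02926635742188, 170.48658752441406), 8.782552719116211)
base 1280 mean [0.563  0.196  0.0192] rect ((589.6013793945312, 217.24856567382812), (144.8612823486328, 170.59158325195312), 8.627028465270996)
collar 819 mean [0.5719 0.1788 0.0602] rect ((572.87451171875, 181.15432739257812), (70.89360809326172, 84.11526489257812), 8.328680038452148)
(array([368,  26,  12, 116, 500, 256,  34,  18,  23,  22,  18,  37,  70,
        70, 279, 356, 111,   0,   0,   0,   0,   0]), array([0.   , 0.004, 0.008, 0.012, 0.016, 0.02 , 0.024, 0.028, 0.032,
       0.036, 0.04 , 0.044, 0.048, 0.052, 0.056, 0.06 , 0.064, 0.068,
       0.072, 0.076, 0.08 , 0.084, 0.088]))
```

View pics/crop_bin.png

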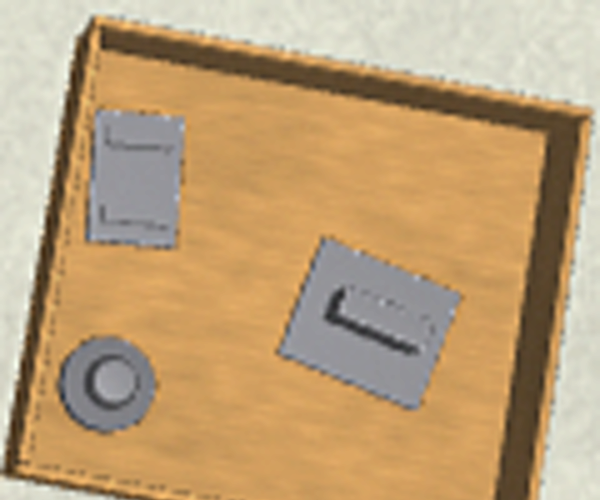

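View pics/crop_box.png

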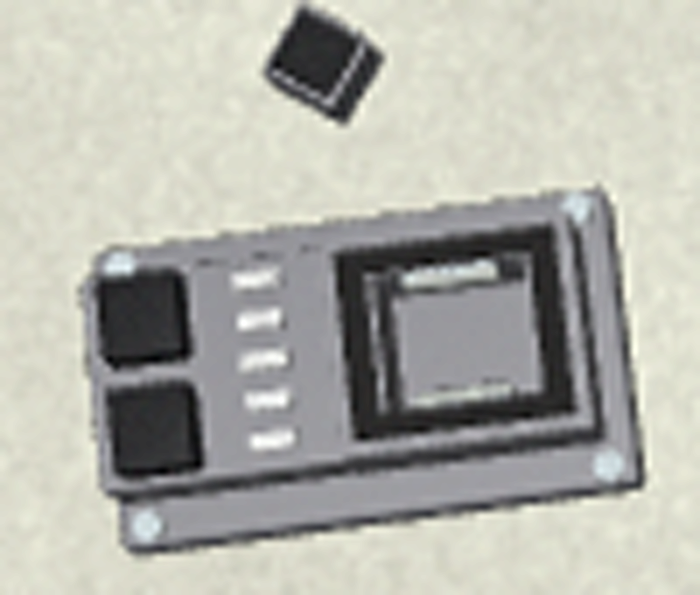

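Candidates: grey cover in the bin (438,249), chosen because it is grey, rectangular and has the tall rib with flange at z≈34 mm; round cap (386,262), flat lid (393,220), purple look-alike (407,341) and orange look-alike (464,341) are rejected. The box crop shows the bay at top pixel (238,212). First I go above the bay for a wrist look.

```bash
cat >> h.py <<'E'
def rel(target,yaw_y=None):
    """tool-axes shift (units 25mm) and yaw turn about tool z (5deg units) to bring tool y to world angle yaw_y (mod 180), levelled"""
    from workcell import sensors
    s=sensors.get_state();Rm=R.from_rotvec(s["eef_rot"]).as_matrix();p=np.array(s["tcp_pos"])
    print("t",s["t"],"tcp",p.round(4),"F",np.round(s["force"],2),"gap",round(float(s["finger_gap"]),4),"q",np.round(s["qpos"],3))
    print("tool x,y,z in world:\n",Rm.T.round(4))
    if target is not None: print("shift now",(Rm.T@(np.array(target)-p)/.025).round(3))
    if yaw_y is not None:
        for k in (0,180):
            a=np.radians(yaw_y+k);y=np.array([np.cos(a),np.sin(a),0]);z=np.array([0,0,-1.]);G=np.stack([np.cross(y,z),y,z],1)
            w=R.from_matrix(Rm.T@G).as_rotvec(degrees=True)/5;print("turn",w.round(3))
            if target is not None: print("  shift after turn",(G.T@(np.array(target)-p)/.025).round(3))
E
python3 - <<'E'
from h import *
c=load("top0.npz");P=cloud(c);f=c["frame"].astype(int);X,Y,Z=np.moveaxis(P,-1,0)
m=(abs(X-.58)<.06)&(abs(Y-.18)<.06)&(Z>.05)&(f.max(-1)<45)&(f.min(-1)<45)
n,l,st,ce=cv2.connectedComponentsWithStats(m.astype(np.uint8))
i=1+st[1:,4].argmax();q=P[l==i];print(st[i],q.mean(0),cv2.minAreaRect(q[:,:2].astype(np.float32)*1000))
rel([.573,.176,.30],8.5)
rel(None,-22)
from workcell import camera
w=camera("wrist");print(w["hand_eye"],w["intrinsics"])
E
```

```text
[218 197  34  31 378] [0.57308296 0.17956233 0.06241731] ((572.862548828125, 179.0533447265625), (60.83828353881836, 69.40274047851562), 8.305496215820312)
t 0.1 tcp [0.1899 0.595  0.2306] F [-0.86  0.11  0.22] gap 0.0853 q [-1.365  0.435  0.025  1.574 -0.012  1.134 -0.075]
tool x,y,z in world:
 [[-9.527e-01  3.040e-01 -1.000e-04]
 [ 3.040e-01  9.527e-01 -1.400e-03]
 [-3.000e-04 -1.300e-03 -1.000e+00]]
shift now [-19.696 -11.312  -2.757]
turn [-1.3000e-02  1.0000e-02  1.2761e+01]
  shift after turn [-18.841  12.68   -2.775]
turn [-1.1000e-02 -1.5000e-02 -2.3239e+01]
  shift after turn [ 18.841 -12.68   -2.775]
t 0.1 tcp [0.1899 0.595  0.2306] F [-0.86  0.11  0.22] gap 0.0853 q [-1.365  0.435  0.025  1.574 -0.012  1.134 -0.075]
tool x,y,z in world:
 [[-9.527e-01  3.040e-01 -1.000e-04]
 [ 3.040e-01  9.527e-01 -1.400e-03]
 [-3.000e-04 -1.300e-03 -1.000e+00]]
turn [-1.1000e-02  1.4000e-02  1.8861e+01]
turn [-1.4000e-02 -1.1000e-02 -1.7139e+01]
[[-2.08991973e-04  9.65211015e-01  2.61472090e-01  6.65283932e-02]
 [ 9.99999071e-01 -1.50412520e-04  1.35452927e-03  7.73526751e-04]
 [ 1.34673525e-03  2.61472130e-01 -9.65210087e-01 -1.42718218e-01]
 [ 0.00000000e+00  0.00000000e+00  0.00000000e+00  1.00000000e+00]] [[334.4994156    0.         314.91011981]
 [  0.         334.4994156  238.82564228]
 [  0.           0.           1.        ]]
```

Request:
send_rows(
  steps=[
    {"grip":85,"translation":[-0.98,-0.566,0],"angular":[0,0,0]},
    {"grip":85,"translation":[-0.98,-0.566,0],"angular":[0,0,0]},
    {"grip":85,"translation":[-0.98,-0.566,0],"angular":[0,0,0]},
    {"grip":85,"translation":[-0.98,-0.566,0],"angular":[0,0,0]},
    {"grip":85,"translation":[-0.98,-0.566,0],"angular":[0,0,0]},
    {"grip":85,"translation":[-0.98,-0.566,0],"angular":[0,0,0]},
    {"grip":85,"translation":[-0.98,-0.566,0],"angular":[0,0,0]},
    {"grip":85,"translation":[-0.98,-0.566,0],"angular":[0,0,0]},
    {"grip":85,"translation":[-0.98,-0.566,0],"angular":[0,0,0]},
    {"grip":85,"translation":[-0.98,-0.566,0],"angular":[0,0,0]},
    {"grip":85,"translation":[-0.98,-0.566,0],"angular":[0,0,0]},
    {"grip":85,"translation":[-0.98,-0.566,0],"angular":[0,0,0]},
    {"grip":85,"translation":[-0.98,-0.566,0],"angular":[0,0,0]},
    {"grip":85,"translation":[-0.98,-0.566,0],"angular":[0,0,0]},
    {"grip":85,"translation":[-0.98,-0.566,0],"angular":[0,0,0]},
    {"grip":85,"translation":[-0.98,-0.566,0],"angular":[0,0,0]},
    {"grip":85,"translation":[-0.98,-0.566,0],"angular":[0,0,0]},
    {"grip":85,"translation":[-0.98,-0.566,0],"angular":[0,0,0]},
    {"grip":85,"translation":[-0.98,-0.566,0],"angular":[0,0,0]},
    {"grip":85,"translation":[-0.98,-0.566,0],"angular":[0,0,0]},
  ],
)

```text
t: 1.82
tcp_pos: [0.5714, 0.1757, 0.2311]
eef_rot: [-0.483, -3.104, 0.0]
force: [0.2, 0.3, -0.4]
finger_gap: 0.0846
```

Request:
send_rows(
  steps=[
    {"grip":85,"translation":[0,0,0.1],"angular":[0,0,1]},
    {"grip":85,"translation":[0,0,0.1],"angular":[0,0,1]},
    {"grip":85,"translation":[0,0,0.1],"angular":[0,0,1]},
    {"grip":85,"translation":[0,0,0.1],"angular":[0,0,1]},
    {"grip":85,"translation":[0,0,0.1],"angular":[0,0,1]},
    {"grip":85,"translation":[0,0,0.1],"angular":[0,0,1]},
    {"grip":85,"translation":[0,0,0.1],"angular":[0,0,1]},
    {"grip":85,"translation":[0,0,0.1],"angular":[0,0,1]},
    {"grip":85,"translation":[0,0,0.1],"angular":[0,0,1]},
    {"grip":85,"translation":[0,0,0.1],"angular":[0,0,1]},
    {"grip":85,"translation":[0,0,0.1],"angular":[0,0,1]},
    {"grip":85,"translation":[0,0,0.1],"angular":[0,0,1]},
    {"grip":85,"translation":[0,0,0],"angular":[0,0,0.8]},
    {"grip":85,"translation":[0,0,0],"angular":[0,0,0]},
    {"grip":85,"translation":[0,0,0],"angular":[0,0,0]},
  ],
)

```text
t: 3.07
tcp_pos: [0.5706, 0.177, 0.2011]
eef_rot: [-2.052, -2.379, 0.001]
force: [0.5, 0.3, 0.3]
finger_gap: 0.0851
```

```bash
cat >> h.py <<'E'
def wrist(tag):
    from workcell import sensors,camera
    s=sensors.get_state();c=camera("wrist")
    T=np.eye(4);T[:3,:3]=R.from_rotvec(s["eef_rot"]).as_matrix();T[:3,3]=s["tcp_pos"]
    W=T@np.array(c["hand_eye"]);c["eye"]=W[:3,3];c["rotation"]=W[:3,:3]
    np.savez(tag+".npz",**c);cv2.imwrite(f"pics/{tag}.png",c["frame"][:,:,::-1]);return c
E
python3 - <<'E'
from h import *
c=wrist("wbox");P=cloud(c);f=c["frame"].astype(int);X,Y,Z=np.moveaxis(P,-1,0)
m=(abs(X-.58)<.06)&(abs(Y-.18)<.06)&(Z>.05)&(f.max(-1)<45)
n,l,st,ce=cv2.connectedComponentsWithStats(m.astype(np.uint8))
i=1+st[1:,4].argmax();q=P[l==i];print(st[i],q.mean(0),cv2.minAreaRect(q[:,:2].astype(np.float32)*1000))
print("z pct",np.percentile(q[:,2],[5,50,95]))
E
```

```text
[  123   291   517   189 54430] [0.58436327 0.19102687 0.28170811] ((579.7152099609375, 183.89453125), (123.8236083984375, 33.16403579711914), 7.31072473526001)
z pct [0.24115799 0.28498874 0.30231109]
```

View pics/wbox.png

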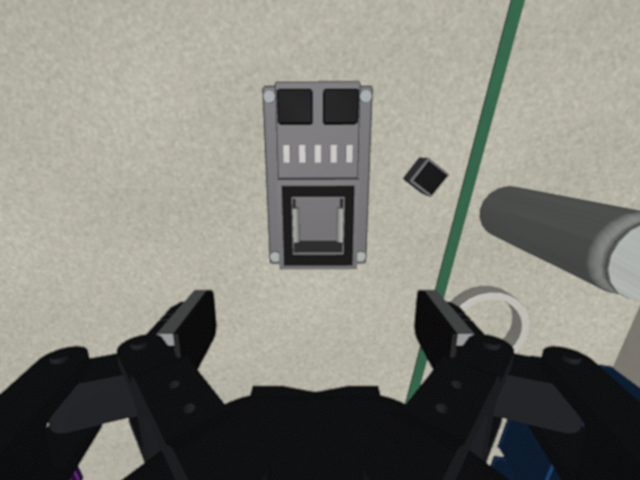

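The wrist view shows the bay centred near pixel (318,226), relay at (426,177), spray can at the right. My mask caught the fingers, so I limit it by height.

```bash
python3 - <<'E'
from h import *
c=load("wbox.npz");P=cloud(c);f=c["frame"].astype(int);X,Y,Z=np.moveaxis(P,-1,0)
m=(abs(X-.58)<.06)&(abs(Y-.18)<.06)&(Z>.052)&(Z<.08)&(f.max(-1)<50)
n,l,st,ce=cv2.connectedComponentsWithStats(m.astype(np.uint8))
i=1+st[1:,4].argmax();q=P[l==i];print(st[i],q.mean(0),cv2.minAreaRect(q[:,:2].astype(np.float32)*1000))
print("z pct",np.percentile(q[:,2],[5,50,95]))
# rect by image contour, then plane z=.064
cs,_=cv2.findContours((l==i).astype(np.uint8),cv2.RETR_EXTERNAL,cv2.CHAIN_APPROX_NONE)
pts=max(cs,key=len)[:,0].astype(float);K=c["intrinsics"]
d=np.stack([(pts[:,0]-K[0,2])/K[0,0],-(pts[:,1]-K[1,2])/K[1,1],-np.ones(len(pts))],1)@c["rotation"].T
w=c["eye"]+d*((.064-c["eye"][2])/d[:,2])[:,None]
print(cv2.minAreaRect(w[:,:2].astype(np.float32)*1000))
rel([.5012,-.2806,.21],-21.8)
E
```

```text
[ 283  187   71   78 2131] [0.57235293 0.17968027 0.06400192] ((572.4456787109375, 178.6636962890625), (59.283226013183594, 68.61946868896484), 8.312996864318848)
z pct [0.06288085 0.0639928  0.06513005]
((572.3977661132812, 178.79920959472656), (59.09909439086914, 67.81253814697266), 8.44763469696045)
t 3.1167 tcp [0.5707 0.1769 0.2012] F [0.56 0.4  0.16] gap 0.0847 q [-0.72   0.436  0.47   1.71  -0.222  1.048 -0.029]
tool x,y,z in world:
 [[-1.471e-01  9.891e-01 -1.000e-04]
 [ 9.891e-01  1.471e-01 -2.000e-04]
 [-2.000e-04 -2.000e-04 -1.000e+00]]
shift now [-17.693  -5.441  -0.347]
turn [-2.000e-03  2.000e-03  6.052e+00]
  shift after turn [-18.024   4.217  -0.35 ]
turn [-3.0000e-03 -2.0000e-03 -2.9948e+01]
  shift after turn [18.024 -4.217 -0.35 ]
```

Wrist and top agree on the bay: (0.5725, 0.179), yaw 8.4°. Now to a point above the bin.

Request:
send_rows(
  steps=[
    {"grip":85,"translation":[-0.983,-0.302,0],"angular":[0,0,0]},
    {"grip":85,"translation":[-0.983,-0.302,0],"angular":[0,0,0]},
    {"grip":85,"translation":[-0.983,-0.302,0],"angular":[0,0,0]},
    {"grip":85,"translation":[-0.983,-0.302,0],"angular":[0,0,0]},
    {"grip":85,"translation":[-0.983,-0.302,0],"angular":[0,0,0]},
    {"grip":85,"translation":[-0.983,-0.302,0],"angular":[0,0,0]},
    {"grip":85,"translation":[-0.983,-0.302,0],"angular":[0,0,0]},
    {"grip":85,"translation":[-0.983,-0.302,0],"angular":[0,0,0]},
    {"grip":85,"translation":[-0.983,-0.302,0],"angular":[0,0,0]},
    {"grip":85,"translation":[-0.983,-0.302,0],"angular":[0,0,0]},
    {"grip":85,"translation":[-0.983,-0.302,0],"angular":[0,0,0]},
    {"grip":85,"translation":[-0.983,-0.302,0],"angular":[0,0,0]},
    {"grip":85,"translation":[-0.983,-0.302,0],"angular":[0,0,0]},
    {"grip":85,"translation":[-0.983,-0.302,0],"angular":[0,0,0]},
    {"grip":85,"translation":[-0.983,-0.302,0],"angular":[0,0,0]},
    {"grip":85,"translation":[-0.983,-0.302,0],"angular":[0,0,0]},
    {"grip":85,"translation":[-0.983,-0.302,0],"angular":[0,0,0]},
    {"grip":85,"translation":[-0.983,-0.302,0],"angular":[0,0,0]},
  ],
)

```text
t: 4.62
tcp_pos: [0.4999, -0.2817, 0.2015]
eef_rot: [2.052, 2.379, 0.001]
force: [0.9, -0.0, -0.6]
finger_gap: 0.0848
```

Request:
send_rows(
  steps=[
    {"grip":85,"translation":[0,0,0],"angular":[0,0,1]},
    {"grip":85,"translation":[0,0,0],"angular":[0,0,1]},
    {"grip":85,"translation":[0,0,0],"angular":[0,0,1]},
    {"grip":85,"translation":[0,0,0],"angular":[0,0,1]},
    {"grip":85,"translation":[0,0,0],"angular":[0,0,1]},
    {"grip":85,"translation":[0,0,0],"angular":[0,0,1]},
    {"grip":85,"translation":[0,0,0],"angular":[0,0,0.05]},
    {"grip":85,"translation":[0,0,0],"angular":[0,0,0]},
    {"grip":85,"translation":[0,0,0],"angular":[0,0,0]},
  ],
)

```text
t: 5.37
tcp_pos: [0.5002, -0.2804, 0.2013]
eef_rot: [-2.6, -1.763, -0.0]
force: [0.6, 0.4, -0.4]
finger_gap: 0.0851
```

```bash
python3 - <<'E'
from h import *
c=wrist("wbin");P=cloud(c);f=c["frame"].astype(int);X,Y,Z=np.moveaxis(P,-1,0)
near=(abs(X-.5)<.06)&(abs(Y+.28)<.06)
for n,lo,hi in [("flange+rib",.025,.07),("rib",.05,.07)]:
    m=near&(Z>lo)&(Z<hi);q=P[m];print(n,m.sum(),cv2.minAreaRect(q[:,:2].astype(np.float32)*1000),np.percentile(q[:,2],[5,50,95]))
rel([.5012,-.2806,.07],-21.8)
E
```

```text
flange+rib 4248 ((500.56097412109375, -281.2268981933594), (67.98389434814453, 58.02689743041992), 68.22576904296875) [0.03294659 0.03432103 0.0594949 ]
rib 763 ((500.697509765625, -281.299560546875), (42.24867630004883, 13.400437355041504), 68.47068786621094) [0.05783341 0.05904964 0.06016221]
t 5.4167 tcp [ 0.5001 -0.2805  0.2013] F [0.65 1.15 0.29] gap 0.0852 q [-0.084  0.435  0.708  1.782 -0.323  1.043  0.364]
tool x,y,z in world:
 [[ 3.709e-01  9.287e-01  1.000e-04]
 [ 9.287e-01 -3.709e-01  0.000e+00]
 [ 1.000e-04  1.000e-04 -1.000e+00]]
shift now [0.01  0.042 5.253]
turn [ 0.    -0.002  0.006]
  shift after turn [0.011 0.042 5.253]
turn [ 3.0000e-03  1.0000e-03 -3.5994e+01]
  shift after turn [-0.011 -0.042  5.253]
```

View pics/wbin.png

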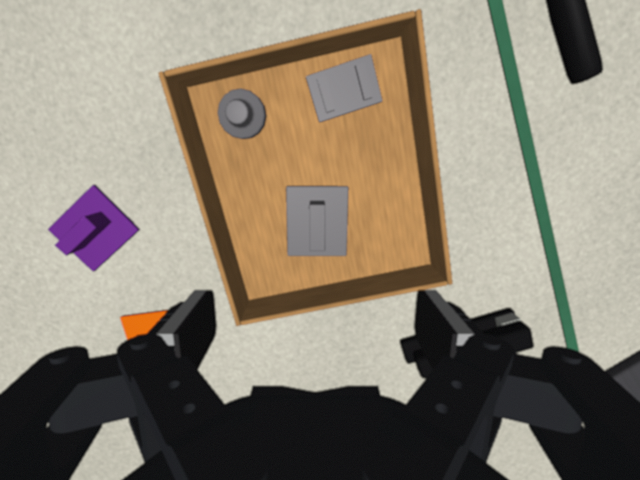

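The close view confirms the grey ribbed cover at pixel (317,220), with the lid and cap well clear of it. Descending on the rib.

Request:
send_rows(
  steps=[
    {"grip":60,"translation":[-0.02,0.03,0.9],"angular":[0,0,0]},
    {"grip":60,"translation":[0,0,0.9],"angular":[0,0,0]},
    {"grip":60,"translation":[0,0,0.9],"angular":[0,0,0]},
    {"grip":60,"translation":[0,0,0.9],"angular":[0,0,0]},
    {"grip":60,"translation":[0,0,0.8],"angular":[0,0,0]},
    {"grip":60,"translation":[0,0,0.8],"angular":[0,0,0]},
    {"grip":60,"translation":[0,0,0.7],"angular":[0,0,0]},
    {"grip":60,"translation":[0,0,0.4],"angular":[0,0,0]},
    {"grip":60,"translation":[0,0,0.25],"angular":[0,0,0]},
    {"grip":60,"translation":[0,0,0],"angular":[0,0,0]},
    {"grip":60,"translation":[0,0,0],"angular":[0,0,0]},
  ],
  grip_force=70,
)

```text
t: 6.33
tcp_pos: [0.5009, -0.2815, 0.038]
eef_rot: [2.603, 1.758, 0.0]
force: [-0.3, -1.1, -0.8]
finger_gap: 0.0603
```

Request:
send_rows(
  steps=[
    {"grip":0,"translation":[0,0,0],"angular":[0,0,0]},
    {"grip":0,"translation":[0,0,0],"angular":[0,0,0]},
    {"grip":0,"translation":[0,0,0],"angular":[0,0,0]},
    {"grip":0,"translation":[0,0,0],"angular":[0,0,0]},
    {"grip":0,"translation":[0,0,0],"angular":[0,0,0]},
    {"grip":0,"translation":[0,0,0],"angular":[0,0,0]},
    {"grip":0,"translation":[0,0,0],"angular":[0,0,0]},
    {"grip":0,"translation":[0,0,0],"angular":[0,0,0]},
    {"grip":0,"translation":[0,0,0],"angular":[0,0,0]},
    {"grip":0,"translation":[0,0,0],"angular":[0,0,0]},
  ],
  grip_force=70,
)

```text
t: 7.17
tcp_pos: [0.5012, -0.2813, 0.0382]
eef_rot: [2.603, 1.758, 0.001]
force: [-1.4, 1.1, 6.2]
finger_gap: 0.0129
```

Request:
send_rows(
  steps=[
    {"grip":0,"translation":[0,0,-0.3],"angular":[0,0,0]},
    {"grip":0,"translation":[0,0,-0.6],"angular":[0,0,0]},
    {"grip":0,"translation":[0,0,-0.9],"angular":[0,0,0]},
    {"grip":0,"translation":[0,0,-0.9],"angular":[0,0,0]},
    {"grip":0,"translation":[0,0,-0.9],"angular":[0,0,0]},
    {"grip":0,"translation":[0,0,-0.9],"angular":[0,0,0]},
    {"grip":0,"translation":[0,0,-0.9],"angular":[0,0,0]},
    {"grip":0,"translation":[0,0,-0.6],"angular":[0,0,0]},
    {"grip":0,"translation":[0,0,0],"angular":[0,0,0]},
    {"grip":0,"translation":[0,0,0],"angular":[0,0,0]},
    {"grip":0,"translation":[0,0,0],"angular":[0,0,0]},
    {"grip":0,"translation":[0,0,0],"angular":[0,0,0]},
  ],
)

```text
t: 8.17
tcp_pos: [0.5, -0.2807, 0.1864]
eef_rot: [-2.602, -1.757, 0.002]
force: [0.2, 1.3, -1.7]
finger_gap: 0.0127
```

```bash
python3 - <<'E'
from h import *
c=wrist("wheld")
from workcell import camera
s=camera("side");np.savez("side1.npz",**s);cv2.imwrite("pics/side1.png",cv2.convertScaleAbs(cv2.resize(s["frame"][80:280,250:500,::-1],None,fx=3,fy=3),alpha=1.6))
rel([.5725,.1789,.19],8.4)
E
```

```text
t 8.2667 tcp [ 0.5001 -0.2809  0.1865] F [-0.07 -0.29 -1.13] gap 0.0126 q [-0.077  0.453  0.704  1.798 -0.339  1.016  0.376]
tool x,y,z in world:
 [[ 3.738e-01  9.275e-01 -1.000e-04]
 [ 9.275e-01 -3.738e-01 -1.900e-03]
 [-1.800e-03  6.000e-04 -1.000e+00]]
shift now [18.14  -4.19  -0.133]
turn [-2.100e-02 -5.000e-03 -6.071e+00]
  shift after turn [17.77   5.551 -0.139]
turn [-6.0000e-03  2.8000e-02  2.9929e+01]
  shift after turn [-17.77   -5.551  -0.139]
```

View pics/wheld.png

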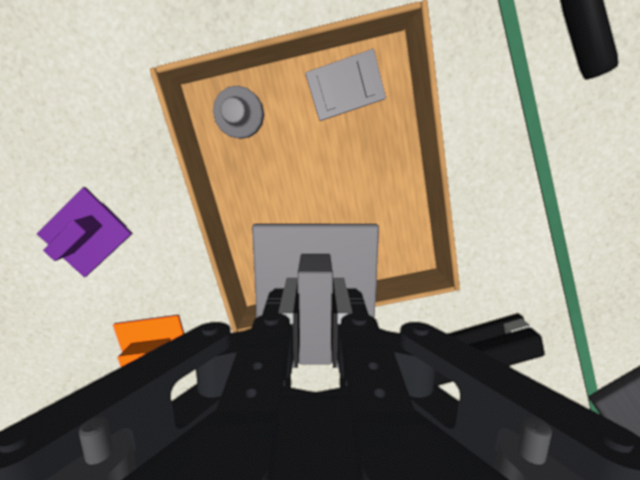

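View pics/side1.png

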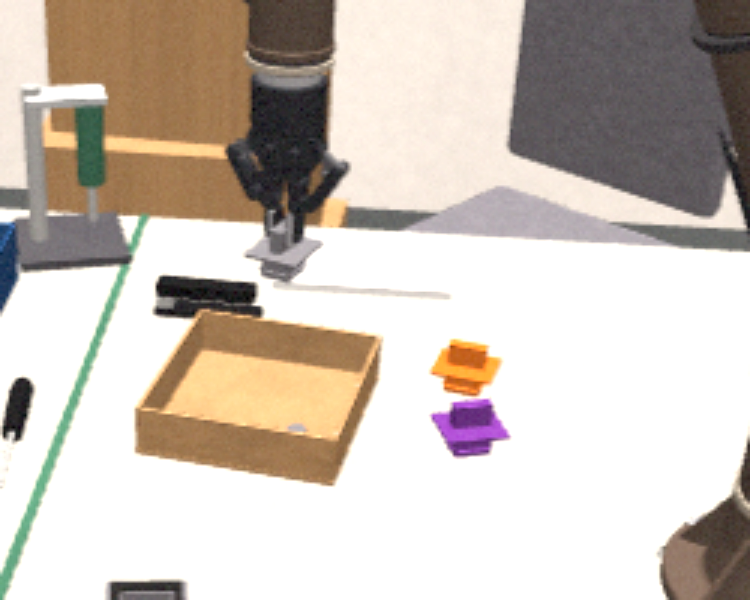

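The cover is held by the rib, flange front edge at wrist rows 225 and columns 253–378, and it looks level in the side view. I measure its pose in the tool frame.

```bash
cat >> h.py <<'E'
def held(c):
    d=c["range_z"];K=c["intrinsics"];v,u=np.mgrid[:480,:640];H=np.array(c["hand_eye"])
    p=np.stack([(u-K[0,2])/K[0,0]*d,-(v-K[1,2])/K[1,1]*d,-d],-1)@H[:3,:3].T+H[:3,3]
    f=c["frame"].astype(int);grey=(f.max(-1)-f.min(-1)<20)&(f.mean(-1)>70)
    return p,grey
E
python3 - <<'E'
from h import *
c=load("wheld.npz");p,g=held(c);x,y,z=np.moveaxis(p,-1,0)
print("depth valid front:",p[240,315].round(4),p[262,315].round(4),p[320,315].round(4),p[240,260].round(4),p[240,372].round(4))
m=g&(abs(x)<.06)&(abs(y)<.04)&(z>-.004)&(z<.02)
q=p[m]*1000;print(m.sum(),np.percentile(q[:,2],[5,50,95]))
A=np.c_[q[:,:2],np.ones(len(q))];k=np.linalg.lstsq(A,q[:,2],rcond=None)[0];print("plane",k)
fr=q[q[:,0]>22];print("y range",[np.percentile(fr[:,1],[.5,99.5]),fr[:,1].min(),fr[:,1].max()],"x max",q[:,0].max())
# front edge line
cols=[];
for yy in np.arange(-26,27,4):
    s=q[abs(q[:,1]-yy)<2];cols.append((yy,s[:,0].max()))
print(np.polyfit(*zip(*cols),1),cols)
r=p[g&(abs(y)<.012)&(z<-.010)&(z>-.035)&(abs(x)<.04)]*1000
if len(r):print("rib",len(r),r.min(0),r.max(0),np.median(r,0))
E
```

```text
depth valid front: [ 0.0265 -0.0003  0.0037] [ 0.0207 -0.0003 -0.0097] [-0.0005 -0.0003 -0.0204] [ 0.0267 -0.0252  0.003 ] [0.0263 0.0257 0.0044]
6958 [3.00900748 4.07241693 5.12892078]
plane [ 1.68406823e-03 -3.97807298e-03  4.01499920e+00]
y range [array([-28.26957601,  27.67232002]), np.float64(-28.75986878836008), np.float64(28.10600387836912)] x max 33.93588560919136
[-4.69160921e-03  3.37286336e+01] [(np.int64(-26), np.float64(33.74372195232495)), (np.int64(-22), np.float64(33.93588560919136)), (np.int64(-18), np.float64(33.801517660424665)), (np.int64(-14), np.float64(33.64482871648191)), (np.int64(-10), np.float64(33.859737535407774)), (np.int64(-6), np.float64(33.812381035870914)), (np.int64(-2), np.float64(33.676962115554204)), (np.int64(2), np.float64(33.84793253336345)), (np.int64(6), np.float64(33.854413413856456)), (np.int64(10), np.float64(33.64619125111724)), (np.int64(14), np.float64(33.54046099760624)), (np.int64(18), np.float64(33.542507428246196)), (np.int64(22), np.float64(33.78478166050845)), (np.int64(26), np.float64(33.50954846487022))]
rib 3650 [-21.88490162 -11.99188719 -34.96694525] [ 20.93774356  11.99718529 -10.07015973] [  5.72204821  -0.30242202 -20.98755813]
```

Request:
send_rows(
  steps=[
    {"grip":0,"translation":[0.907,-0.21,0],"angular":[0,0,0]},
    {"grip":0,"translation":[0.907,-0.21,0],"angular":[0,0,0]},
    {"grip":0,"translation":[0.907,-0.21,0],"angular":[0,0,0]},
    {"grip":0,"translation":[0.907,-0.21,0],"angular":[0,0,0]},
    {"grip":0,"translation":[0.907,-0.21,0],"angular":[0,0,0]},
    {"grip":0,"translation":[0.907,-0.21,0],"angular":[0,0,0]},
    {"grip":0,"translation":[0.907,-0.21,0],"angular":[0,0,0]},
    {"grip":0,"translation":[0.907,-0.21,0],"angular":[0,0,0]},
    {"grip":0,"translation":[0.907,-0.21,0],"angular":[0,0,0]},
    {"grip":0,"translation":[0.907,-0.21,0],"angular":[0,0,0]},
    {"grip":0,"translation":[0.907,-0.21,0],"angular":[0,0,0]},
    {"grip":0,"translation":[0.907,-0.21,0],"angular":[0,0,0]},
    {"grip":0,"translation":[0.907,-0.21,0],"angular":[0,0,0]},
    {"grip":0,"translation":[0.907,-0.21,0],"angular":[0,0,0]},
    {"grip":0,"translation":[0.907,-0.21,0],"angular":[0,0,0]},
    {"grip":0,"translation":[0.907,-0.21,0],"angular":[0,0,0]},
    {"grip":0,"translation":[0.907,-0.21,0],"angular":[0,0,0]},
    {"grip":0,"translation":[0.907,-0.21,0],"angular":[0,0,0]},
    {"grip":0,"translation":[0.907,-0.21,0],"angular":[0,0,0]},
    {"grip":0,"translation":[0.907,-0.21,0],"angular":[0,0,0]},
  ],
)

```text
t: 9.93
tcp_pos: [0.5725, 0.1797, 0.1868]
eef_rot: [-2.604, -1.758, 0.002]
force: [0.0, -0.1, 0.1]
finger_gap: 0.0126
```

Request:
send_rows(
  steps=[
    {"grip":0,"translation":[0,0,0],"angular":[0,0,-0.9]},
    {"grip":0,"translation":[0,0,0],"angular":[0,0,-0.9]},
    {"grip":0,"translation":[0,0,0],"angular":[0,0,-0.9]},
    {"grip":0,"translation":[0,0,0],"angular":[0,0,-0.9]},
    {"grip":0,"translation":[0,0,0],"angular":[0,0,-0.9]},
    {"grip":0,"translation":[0,0,0],"angular":[0,0,-0.9]},
    {"grip":0,"translation":[0,0,0],"angular":[0,0,-0.67]},
    {"grip":0,"translation":[0,0,0],"angular":[0,0,0]},
    {"grip":0,"translation":[0,0,0],"angular":[0,0,0]},
    {"grip":0,"translation":[0,0,0],"angular":[0,0,0]},
  ],
)

```text
t: 10.77
tcp_pos: [0.5726, 0.1785, 0.1872]
eef_rot: [-2.055, -2.376, 0.001]
force: [-0.1, 0.1, -0.6]
finger_gap: 0.0121
```

```bash
python3 - <<'E'
from h import *
c=wrist("wover");p,g=held(c);x,y,z=np.moveaxis(p,-1,0)
m=g&(abs(x)<.06)&(abs(y)<.04)&(z>-.004)&(z<.02);q=p[m]*1000
fr=q[q[:,0]>22];print("held flange y",fr[:,1].min(),fr[:,1].max(),"xmax",q[:,0].max(),"z",np.median(q[:,2]))
rel([.5725,.1789,.10],8.4)
E
```

```text
held flange y -29.230999312528162 28.979381754613076 xmax 34.24205211160616 z 4.149528681263378
t 10.8167 tcp [0.5727 0.1786 0.1872] F [-0.36 -0.47 -0.99] gap 0.0129 q [-0.748  0.461  0.513  1.723 -0.258  1.025  0.   ]
tool x,y,z in world:
 [[-1.443e-01  9.895e-01 -2.000e-04]
 [ 9.895e-01  1.443e-01 -5.000e-04]
 [-5.000e-04 -3.000e-04 -1.000e+00]]
shift now [ 1.40e-02 -2.00e-03  3.49e+00]
turn [-0.006  0.003 -0.02 ]
  shift after turn [ 0.013 -0.004  3.49 ]
turn [4.000e-03 9.000e-03 3.598e+01]
  shift after turn [-0.013  0.004  3.49 ]
```

View pics/wover.png

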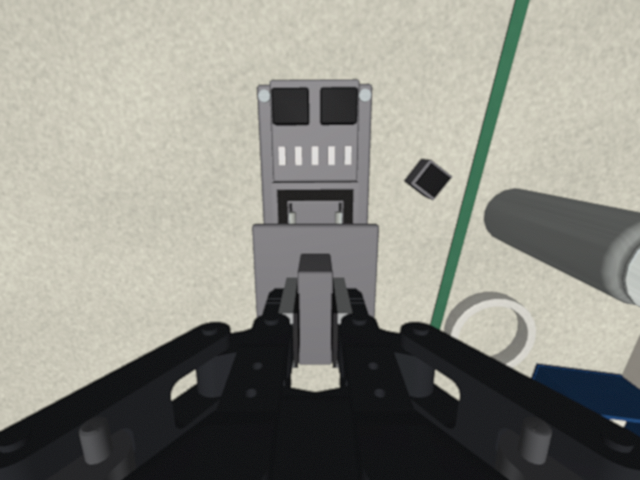

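The cover (columns 253–378) is centred and parallel over the bay (columns 278–353). Lower to just above the rim.

Request:
send_rows(
  steps=[
    {"grip":0,"translation":[0.014,0,0.6],"angular":[0,0,0]},
    {"grip":0,"translation":[0,0,0.7],"angular":[0,0,0]},
    {"grip":0,"translation":[0,0,0.7],"angular":[0,0,0]},
    {"grip":0,"translation":[0,0,0.7],"angular":[0,0,0]},
    {"grip":0,"translation":[0,0,0.5],"angular":[0,0,0]},
    {"grip":0,"translation":[0,0,0.25],"angular":[0,0,0]},
    {"grip":0,"translation":[0,0,0],"angular":[0,0,0]},
    {"grip":0,"translation":[0,0,0],"angular":[0,0,0]},
  ],
  grip_force=90,
)

```text
t: 11.48
tcp_pos: [0.573, 0.179, 0.1016]
eef_rot: [2.053, 2.378, 0.0]
force: [-0.0, 0.2, -1.0]
finger_gap: 0.0118
```

```bash
python3 - <<'E'
from h import *
c=wrist("wlow")
from workcell import camera
s=camera("side");cv2.imwrite("pics/side2.png",cv2.convertScaleAbs(cv2.resize(s["frame"][200:350,220:380,::-1],None,fx=4,fy=4),alpha=1.4))
rel([.5725,.1789,.078],8.4)
E
```

```text
t 11.5833 tcp [0.5735 0.1791 0.1023] F [-0.09 -0.16 -1.26] gap 0.0118 q [-0.711  0.557  0.466  1.806 -0.321  0.852  0.054]
tool x,y,z in world:
 [[-1.459e-01  9.893e-01  3.000e-04]
 [ 9.893e-01  1.459e-01  1.600e-03]
 [ 1.500e-03  5.000e-04 -1.000e+00]]
shift now [-0.004 -0.041  0.971]
turn [ 0.018 -0.004 -0.002]
  shift after turn [-0.004 -0.04   0.972]
turn [-6.0000e-03 -2.9000e-02  3.5998e+01]
  shift after turn [0.004 0.04  0.972]
```

View pics/side2.png

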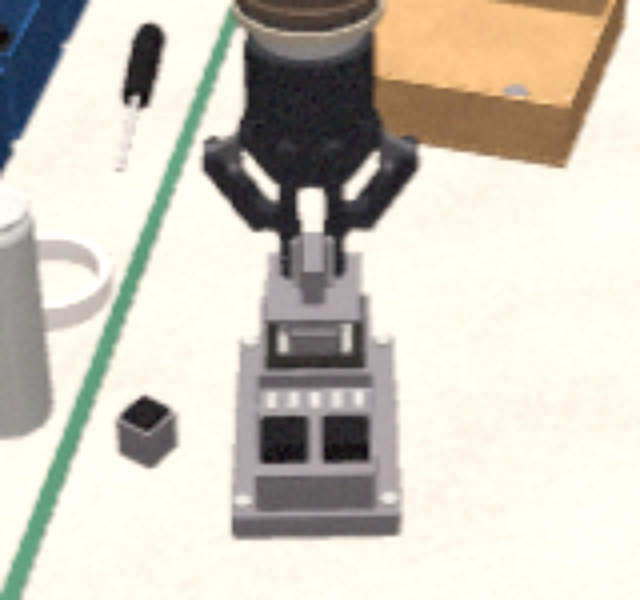

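View pics/wlow.png

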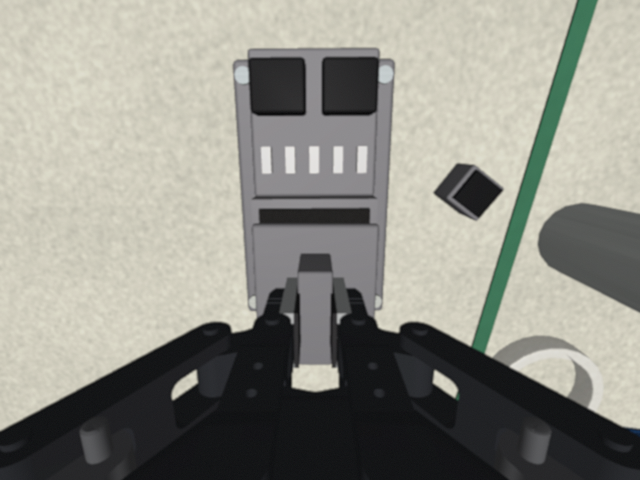

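Cover over the rim, centred (flange columns 253–378, seal columns 259–370). Going down slowly toward the catches.

Request:
send_rows(
  steps=[
    {"grip":0,"translation":[0,-0.02,0.15],"angular":[0,0,0]},
    {"grip":0,"translation":[0,0,0.15],"angular":[0,0,0]},
    {"grip":0,"translation":[0,0,0.15],"angular":[0,0,0]},
    {"grip":0,"translation":[0,0,0.1],"angular":[0,0,0]},
    {"grip":0,"translation":[0,0,0.05],"angular":[0,0,0]},
    {"grip":0,"translation":[0,0,0],"angular":[0,0,0]},
    {"grip":0,"translation":[0,0,0],"angular":[0,0,0]},
  ],
)

```text
t: 12.17
tcp_pos: [0.5723, 0.179, 0.0863]
eef_rot: [2.053, 2.378, 0.0]
force: [1.1, 0.1, -1.0]
finger_gap: 0.0117
```

```bash
python3 - <<'E'
from h import *
rel([.5725,.1789,.071],8.4)
E
```

```text
t 12.1667 tcp [0.5723 0.179  0.0863] F [ 1.14  0.11 -1.  ] gap 0.0117 q [-0.703  0.576  0.455  1.82  -0.333  0.821  0.064]
tool x,y,z in world:
 [[-1.461e-01  9.893e-01  0.000e+00]
 [ 9.893e-01  1.461e-01  1.000e-04]
 [ 1.000e-04  1.000e-04 -1.000e+00]]
shift now [-0.004  0.006  0.612]
turn [ 0.002 -0.    -0.   ]
  shift after turn [-0.004  0.006  0.612]
turn [-1.0e-03 -3.0e-03  3.6e+01]
  shift after turn [ 0.004 -0.006  0.612]
```

Request:
send_rows(
  steps=[
    {"grip":0,"translation":[0,0,0.08],"angular":[0,0,0]},
    {"grip":0,"translation":[0,0,0.08],"angular":[0,0,0]},
    {"grip":0,"translation":[0,0,0.08],"angular":[0,0,0]},
    {"grip":0,"translation":[0,0,0],"angular":[0,0,0]},
    {"grip":0,"translation":[0,0,0],"angular":[0,0,0]},
  ],
)

```text
t: 12.58
tcp_pos: [0.5727, 0.1791, 0.0809]
eef_rot: [2.053, 2.378, 0.002]
force: [-0.6, 0.3, 5.5]
finger_gap: 0.0117
```

Request:
send_rows(
  steps=[
    {"grip":0,"translation":[0,0,0.06],"angular":[0,0,0]},
    {"grip":0,"translation":[0,0,0.06],"angular":[0,0,0]},
    {"grip":0,"translation":[0,0,0.06],"angular":[0,0,0]},
    {"grip":0,"translation":[0,0,0],"angular":[0,0,0]},
    {"grip":0,"translation":[0,0,0],"angular":[0,0,0]},
  ],
)

```text
t: 13.0
tcp_pos: [0.5719, 0.1789, 0.0753]
eef_rot: [-2.052, -2.378, 0.001]
force: [0.5, 1.0, -4.8]
finger_gap: 0.0118
```

Request:
send_rows(
  steps=[
    {"grip":0,"translation":[0,0,0.06],"angular":[0,0,0]},
    {"grip":0,"translation":[0,0,0.06],"angular":[0,0,0]},
    {"grip":0,"translation":[0,0,0.04],"angular":[0,0,0]},
    {"grip":0,"translation":[0,0,0],"angular":[0,0,0]},
    {"grip":0,"translation":[0,0,0],"angular":[0,0,0]},
    {"grip":0,"translation":[0,0,0],"angular":[0,0,0]},
  ],
)

```text
t: 13.5
tcp_pos: [0.5724, 0.1794, 0.0722]
eef_rot: [-2.052, -2.379, -0.001]
force: [-0.8, 2.8, 4.5]
finger_gap: 0.012
```

Request:
send_rows(
  steps=[
    {"grip":0,"translation":[0,0,0.03],"angular":[0,0,0]},
    {"grip":0,"translation":[0,0,0.02],"angular":[0,0,0]},
    {"grip":0,"translation":[0,0,0],"angular":[0,0,0]},
    {"grip":0,"translation":[0,0,0],"angular":[0,0,0]},
    {"grip":0,"translation":[0,0,0],"angular":[0,0,0]},
    {"grip":0,"translation":[0,0,0],"angular":[0,0,0]},
  ],
)

```text
t: 14.0
tcp_pos: [0.5724, 0.1794, 0.0714]
eef_rot: [-2.052, -2.378, -0.002]
force: [-2.9, 1.6, 10.9]
finger_gap: 0.012
```

```bash
python3 - <<'E'
from h import *
c=wrist("wpress");P=cloud(c);p,g=held(c);x,y,z=np.moveaxis(p,-1,0)
m=g&(abs(x)<.036)&(abs(y)<.032)&(z>-.004)&(z<.012);q=p[m]*1000
A=np.c_[q[:,:2],np.ones(len(q))];k=np.linalg.lstsq(A,q[:,2],rcond=None)[0];print("flange tool z",np.median(q[:,2]),"plane",k,"world z",np.median(P[m][:,2]),"y",q[:,1].min(),q[:,1].max(),"x",q[:,0].max())
from workcell import camera
for _ in range(3): rel([.5725,.1789,.071])
s=camera("side");cv2.imwrite("pics/side3.png",cv2.convertScaleAbs(cv2.resize(s["frame"][200:350,220:380,::-1],None,fx=4,fy=4),alpha=1.4))
rel(None)
E
```

```text
flange tool z 1.7436971249149558 plane [-0.00556096  0.01046899  3.06395461] world z 0.06966931181553296 y -31.999212755980604 31.99594568342041 x 35.991262809682496
t 14.05 tcp [0.5724 0.1794 0.0714] F [-2.58  1.45 11.46] gap 0.0121 q [-0.695  0.596  0.443  1.831 -0.346  0.791  0.074]
tool x,y,z in world:
 [[-1.464e-01  9.892e-01  9.000e-04]
 [ 9.892e-01  1.464e-01  7.000e-04]
 [ 6.000e-04  1.000e-03 -1.000e+00]]
shift now [-0.022 -0.     0.016]
t 14.05 tcp [0.5724 0.1794 0.0714] F [-2.58  1.45 11.46] gap 0.0121 q [-0.695  0.596  0.443  1.831 -0.346  0.791  0.074]
tool x,y,z in world:
 [[-1.464e-01  9.892e-01  9.000e-04]
 [ 9.892e-01  1.464e-01  7.000e-04]
 [ 6.000e-04  1.000e-03 -1.000e+00]]
shift now [-0.022 -0.     0.016]
t 14.05 tcp [0.5724 0.1794 0.0714] F [-2.58  1.45 11.46] gap 0.0121 q [-0.695  0.596  0.443  1.831 -0.346  0.791  0.074]
tool x,y,z in world:
 [[-1.464e-01  9.892e-01  9.000e-04]
 [ 9.892e-01  1.464e-01  7.000e-04]
 [ 6.000e-04  1.000e-03 -1.000e+00]]
shift now [-0.022 -0.     0.016]
t 14.1 tcp [0.5724 0.1795 0.0714] F [-3.36  1.81 10.88] gap 0.012 q [-0.695  0.596  0.443  1.831 -0.346  0.791  0.074]
tool x,y,z in world:
 [[-1.465e-01  9.892e-01  9.000e-04]
 [ 9.892e-01  1.465e-01  7.000e-04]
 [ 6.000e-04  1.000e-03 -1.000e+00]]
```

View pics/side3.png

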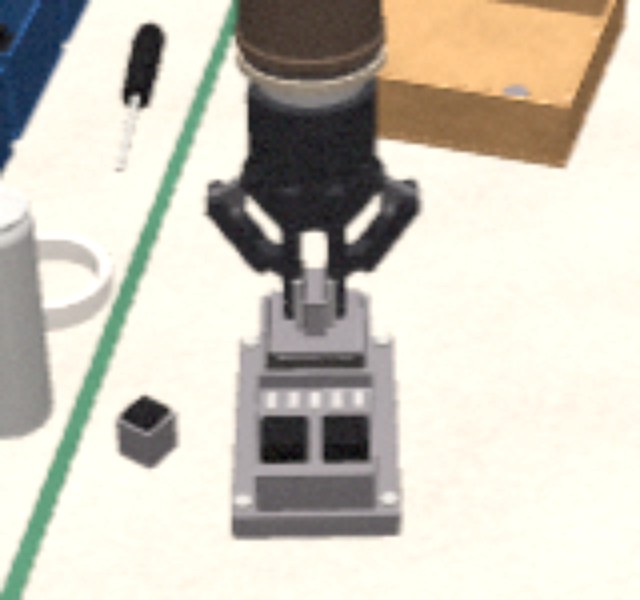

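View pics/wpress.png

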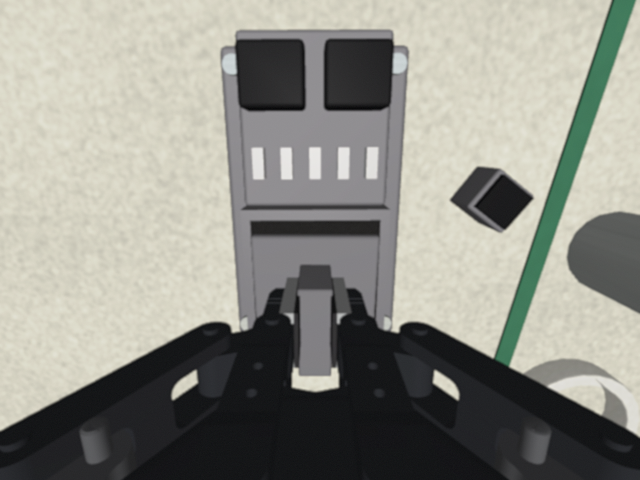

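The cover seems to have shifted in the fingers (rib front row 254→265) and a dark strip shows at rows 222–236, so I measure it.

```bash
python3 - <<'E'
from h import *
c=load("wpress.npz");P=cloud(c);p,g=held(c);f=c["frame"]
print("col 262 & 365 scan: row, tool xyz mm, world z, grey")
for col in (265,315,362):
  for r in list(range(204,262,3)): print(col,r,(p[r,col]*1000).round(1),(P[r,col]*1000).round(1),f[r,col].mean().round())
im=cv2.resize(c["frame"][195:385,225:405,::-1],None,fx=3,fy=3,interpolation=cv2.INTER_CUBIC);cv2.imwrite("pics/wp_crop.png",cv2.convertScaleAbs(im,alpha=1.6))
E
```

```text
col 262 & 365 scan: row, tool xyz mm, world z, grey
265 204 [ 40.3 -24.7  20.9] [542.2 215.7  50.5] 115.0
265 207 [ 39.4 -24.2  17.2] [542.8 214.9  54.2] 55.0
265 210 [ 39.2 -23.2  10.5] [543.8 214.8  61. ] 126.0
265 213 [ 37.8 -23.3  10.6] [543.9 213.4  60.8] 147.0
265 216 [ 36.1 -23.5  12. ] [543.9 211.7  59.4] 145.0
265 219 [ 34.6 -23.6  12.1] [544.  210.2  59.3] 137.0
265 222 [ 33.5 -23.4  10.5] [544.4 209.2  60.9] 41.0
265 225 [ 32.3 -23.3   9.3] [544.7 208.   62.1] 37.0
265 228 [ 30.6 -23.5  10.4] [544.7 206.3  61. ] 37.0
265 231 [ 29.1 -23.7  10.8] [544.8 204.7  60.6] 35.0
265 234 [ 29.3 -22.7   4.4] [545.7 205.1  67. ] 58.0
265 237 [ 28.9 -22.1   0.4] [546.3 204.8  71. ] 113.0
265 240 [ 27.8 -22.1  -0.4] [546.6 203.7  71.8] 133.0
265 243 [ 25.9 -22.4   1.1] [546.5 201.8  70.3] 134.0
265 246 [ 24.9 -22.2  -0.1] [546.8 200.8  71.5] 133.0
265 249 [ 23.1 -22.5   1.2] [546.8 199.   70.2] 133.0
265 252 [ 21.8 -22.5   0.9] [547.  197.7  70.5] 134.0
265 255 [ 20.4 -22.5   0.8] [547.2 196.3  70.6] 132.0
265 258 [ 18.9 -22.6   1.1] [547.3 194.8  70.3] 133.0
265 261 [ 17.  -22.9   2.5] 
[... 1350 characters left out ...]
[33.6 22.  10.3] [589.3 215.9  61.2] 37.0
362 225 [32.2 22.  10. ] [589.5 214.5  61.5] 36.0
362 228 [30.7 22.1 10.1] [589.8 213.1  61.3] 38.0
362 231 [29.  22.3 11.1] [590.2 211.4  60.3] 37.0
362 234 [29.3 21.4  4.5] [589.3 211.5  67. ] 50.0
362 237 [28.7 21.   1.5] [589.  210.9  70. ] 110.0
362 240 [27.5 20.9  0.7] [589.1 209.7  70.8] 132.0
362 243 [26.1 21.   0.8] [589.4 208.3  70.7] 133.0
362 246 [24.4 21.1  1.5] [589.8 206.7  69.9] 133.0
362 249 [23.2 21.1  0.9] [589.9 205.5  70.5] 133.0
362 252 [21.6 21.2  1.5] [590.3 203.9  69.9] 133.0
362 255 [20.6 21.1  0.4] [590.3 202.9  71. ] 131.0
362 258 [18.7 21.4  1.7] [590.9 201.1  69.7] 133.0
362 261 [17.4 21.3  1.2] [591.  199.8  70.3] 133.0
```

View pics/wp_crop.png

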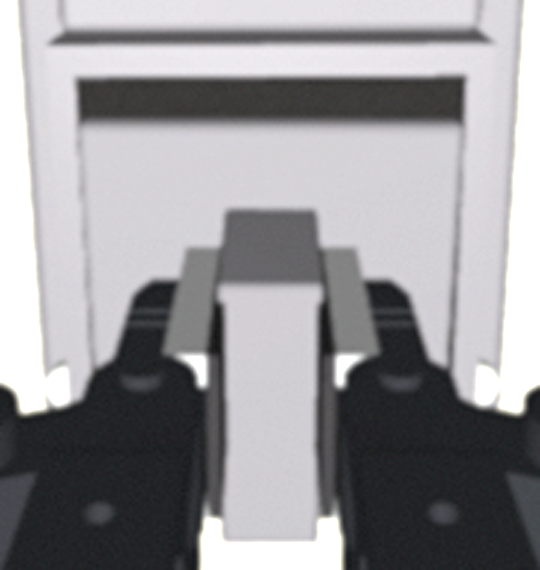

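```bash
python3 - <<'E'
from h import *
for n in ("wover","wlow","wpress"):
    c=load(n+".npz");P=cloud(c);p,g=held(c);f=c["frame"].mean(-1)
    x,y,z=np.moveaxis(p*1000,-1,0)
    m=(abs(y)<25)&(x>8)&(x<38)&(z>-3)&(z<6.5)&(f>80)&(f<160)&(abs(y)>11)
    q=p[m]*1000;A=np.c_[q[:,:2],np.ones(len(q))]
    k=np.linalg.lstsq(A,q[:,2],rcond=None)[0]
    print(n,"flange n",m.sum(),"plane",k.round(4),"xmax",np.percentile(q[:,0],99.5).round(2),"world z",np.median(P[m][:,2]).round(4))
    # seal: dark, world z .056-.067
    W=P*1000
    d=(f<45)&(W[...,2]>55)&(W[...,2]<68)&(abs(y)<38)&(x>20)&(x<80)
    q=p[d]*1000
    if len(q):print("  dark x",np.percentile(q[:,0],[.5,50,99.5]).round(1),"y",np.percentile(q[:,1],[.5,99.5]).round(1),"worldz",np.percentile(P[d][:,2],[10,50,90]).round(4))
    # collar top band just outside
    e=(f>120)&(W[...,2]>54)&(W[...,2]<66)&(abs(y)<28)&(x>34)&(x<42)
    if e.sum():print("  collar z",np.median(P[e][:,2]).round(4))
    r=(abs(y)<6)&(z<-12)&(z>-30)&(f>40);q=p[r]*1000
    print("  rib x",np.percentile(q[:,0],[1,99]).round(1),"top z",np.percentile(q[:,2],[5,20]).round(1))
E
```

```text
wover flange n 3270 plane [ 9.1000e-03 -3.5000e-03  3.9407e+00] xmax 33.79 world z 0.1831
  dark x [20.2 30.  34. ] y [-29.2  28.7] worldz [0.0632 0.064  0.0649]
  collar z 0.0601
  rib x [-20.5  21.1] top z [-21.8 -21.4]
wlow flange n 3229 plane [ 4.3000e-03 -4.1000e-03  4.1036e+00] xmax 33.47 world z 0.0974
  dark x [27.3 31.  34.9] y [-29.9  28.9] worldz [0.0633 0.0641 0.0648]
  collar z 0.0601
  rib x [-19.9  21.1] top z [-21.9 -21.3]
wpress flange n 2675 plane [-7.3000e-02  1.4000e-03  2.7784e+00] xmax 29.26 world z 0.07
  dark x [28.  30.9 33.7] y [-29.5  29.6] worldz [0.0603 0.0611 0.0619]
  collar z 0.0601
  rib x [-26.2  15.4] top z [-23.7 -22.8]
```

The measurement shows the cover rotated about 0.073 rad (+y side high) and slid about 5 mm in the fingers. The rear flange edge is pressing the seal to its stop at z 61 mm, so it isn't good enough yet. I will ease off, release so the seal and catches level the cover, and regrip.

Request:
send_rows(
  steps=[
    {"grip":0,"translation":[0,0,-0.06],"angular":[0,0,0]},
    {"grip":0,"translation":[0,0,0],"angular":[0,0,0]},
    {"grip":40,"translation":[0,0,0],"angular":[0,0,0]},
    {"grip":40,"translation":[0,0,0],"angular":[0,0,0]},
    {"grip":40,"translation":[0,0,0],"angular":[0,0,0]},
    {"grip":40,"translation":[0,0,0],"angular":[0,0,0]},
    {"grip":40,"translation":[0,0,0],"angular":[0,0,0]},
  ],
)

```text
t: 14.68
tcp_pos: [0.5722, 0.1786, 0.0719]
eef_rot: [2.053, 2.378, -0.001]
force: [-0.0, 0.0, 0.2]
finger_gap: 0.0401
```

```bash
cat >> h.py <<'E'
def check(n):
    c=wrist(n);P=cloud(c);p,g=held(c);f=c["frame"].mean(-1)
    x,y,z=np.moveaxis(p*1000,-1,0)
    m=(abs(y)<25)&(x>8)&(x<38)&(P[...,2]>.064)&(P[...,2]<.080)&(f>80)&(f<160)&(abs(y)>14)
    q=P[m]*1000;A=np.c_[q[:,:2]-[572.5,178.9],np.ones(len(q))]
    k=np.linalg.lstsq(A,q[:,2],rcond=None)[0]
    t=p[m]*1000
    print(n,"flange n",m.sum(),"world plane (slope x,y; z at bay)",k.round(4),"tool xmax",np.percentile(t[:,0],99.5).round(2))
    W=P*1000
    d=(f<45)&(W[...,2]>55)&(W[...,2]<68)&(abs(y)<38)&(x>20)&(x<80);q=p[d]*1000
    if len(q):print("  dark x",np.percentile(q[:,0],[.5,50,99.5]).round(1),"y",np.percentile(q[:,1],[.5,99.5]).round(1),"worldz",np.percentile(P[d][:,2],[10,50,90]).round(4))
    r=(abs(y)<6)&(W[...,2]>85)&(W[...,2]<102)&(f>40);q=p[r]*1000
    print("  rib tool x",np.percentile(q[:,0],[1,99]).round(1),"world top z",np.percentile(W[r][:,2],[80,95]).round(1))
    cv2.imwrite(f"pics/{n}_c.png",cv2.convertScaleAbs(cv2.resize(c["frame"][180:400,200:430,::-1],None,fx=2.5,fy=2.5),alpha=1.6))
E
python3 - <<'E'
from h import *
check("wrel");rel(None)
E
```

```text
wrel flange n 2579 world plane (slope x,y; z at bay) [ 3.40000e-03 -2.78000e-02  6.94576e+01] tool xmax 33.24
  dark x [32.6 34.1 35.2] y [-29.1  30.1] worldz [0.063  0.0637 0.0645]
  rib tool x [-20.8  20.6] world top z [94.2 94.7]
t 14.7333 tcp [0.5722 0.1787 0.072 ] F [-0.28 -0.55 -0.13] gap 0.0399 q [-0.695  0.595  0.444  1.83  -0.345  0.793  0.073]
tool x,y,z in world:
 [[-1.458e-01  9.893e-01 -2.000e-04]
 [ 9.893e-01  1.458e-01 -2.000e-04]
 [-1.000e-04 -2.000e-04 -1.000e+00]]
```

View pics/wrel_c.png

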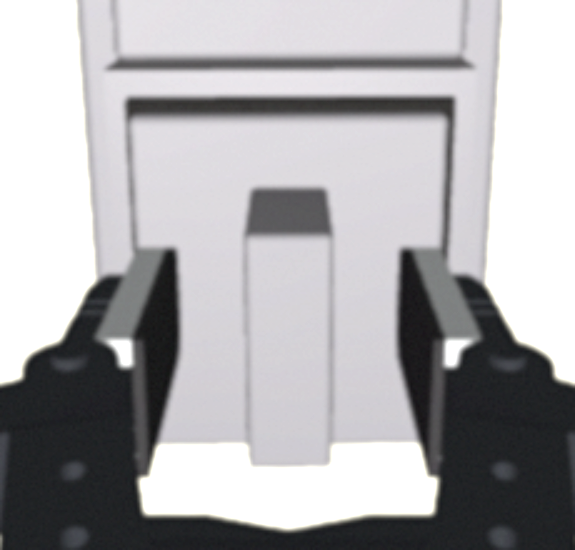

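After release the cover centred itself: rib tool x −20.8…20.6 mm, flange top about 69 mm, which is seated on the unpressed seal. I regrip about 2 mm lower.

Request:
send_rows(
  steps=[
    {"grip":30,"translation":[0,0,0.04],"angular":[0,0,0]},
    {"grip":20,"translation":[0,0,0.04],"angular":[0,0,0]},
    {"grip":0,"translation":[0,0,0],"angular":[0,0,0]},
    {"grip":0,"translation":[0,0,0],"angular":[0,0,0]},
    {"grip":0,"translation":[0,0,0],"angular":[0,0,0]},
    {"grip":0,"translation":[0,0,0],"angular":[0,0,0]},
    {"grip":0,"translation":[0,0,0],"angular":[0,0,0]},
  ],
  grip_force=60,
)

```text
t: 15.32
tcp_pos: [0.5721, 0.1789, 0.07]
eef_rot: [-2.053, -2.378, 0.0]
force: [-0.0, -0.2, -0.6]
finger_gap: 0.0131
```

```bash
python3 - <<'E'
from h import *
check("wre2");rel(None)
E
```

```text
wre2 flange n 2559 world plane (slope x,y; z at bay) [-1.50000e-03 -2.40000e-03  6.88314e+01] tool xmax 32.81
  dark x [32.4 33.9 35.1] y [-29.2  30. ] worldz [0.063  0.0638 0.0646]
  rib tool x [-20.6  20.3] world top z [94.2 94.7]
t 15.3667 tcp [0.5721 0.1789 0.07  ] F [-1.19 -0.63 -0.41] gap 0.0127 q [-0.694  0.597  0.443  1.832 -0.346  0.789  0.075]
tool x,y,z in world:
 [[-1.461e-01  9.893e-01  0.000e+00]
 [ 9.893e-01  1.461e-01 -2.000e-04]
 [-2.000e-04 -0.000e+00 -1.000e+00]]
```

Regripped and level (slopes about 0.002). Now press in small steps and check for slip.

Request:
send_rows(
  steps=[
    {"grip":0,"translation":[0,0,0],"angular":[0,0,0]},
    {"grip":0,"translation":[0,0,0.04],"angular":[0,0,0]},
    {"grip":0,"translation":[0,0,0.03],"angular":[0,0,0]},
    {"grip":0,"translation":[0,0,0],"angular":[0,0,0]},
    {"grip":0,"translation":[0,0,0],"angular":[0,0,0]},
    {"grip":0,"translation":[0,0,0],"angular":[0,0,0]},
  ],
  grip_force=100,
)

```text
t: 15.87
tcp_pos: [0.5723, 0.1789, 0.0687]
eef_rot: [-2.053, -2.378, -0.0]
force: [-1.9, -0.4, 6.1]
finger_gap: 0.0118
```

```bash
python3 - <<'E'
from h import *
check("wpr2");rel(None)
E
```

```text
wpr2 flange n 2569 world plane (slope x,y; z at bay) [ 1.00000e-04 -9.30000e-03  6.75115e+01] tool xmax 32.78
  dark x [32.5 33.7 34.7] y [-29.2  29.6] worldz [0.0616 0.0624 0.063 ]
  rib tool x [-20.9  20.3] world top z [92.8 93.4]
t 15.9167 tcp [0.5722 0.179  0.0686] F [-2.59  0.11  5.26] gap 0.0119 q [-0.693  0.599  0.441  1.833 -0.348  0.786  0.076]
tool x,y,z in world:
 [[-1.461e-01  9.893e-01  3.000e-04]
 [ 9.893e-01  1.461e-01  1.000e-04]
 [ 1.000e-04  3.000e-04 -1.000e+00]]
```

Seal down 1.4 mm, cover level and centred with no slip. A bit more press for margin, then hold.

Request:
send_rows(
  steps=[
    {"grip":0,"translation":[0,0,0.03],"angular":[0,0,0]},
    {"grip":0,"translation":[0,0,0],"angular":[0,0,0]},
    {"grip":0,"translation":[0,0,0],"angular":[0,0,0]},
    {"grip":0,"translation":[0,0,0],"angular":[0,0,0]},
    {"grip":0,"translation":[0,0,0],"angular":[0,0,0]},
    {"grip":0,"translation":[0,0,0],"angular":[0,0,0]},
    {"grip":0,"translation":[0,0,0],"angular":[0,0,0]},
    {"grip":0,"translation":[0,0,0],"angular":[0,0,0]},
  ],
)

```text
t: 16.58
tcp_pos: [0.5723, 0.1789, 0.0681]
eef_rot: [-2.053, -2.378, -0.001]
force: [-3.8, -0.8, 7.3]
finger_gap: 0.012
```

```bash
python3 - <<'E'
from h import *
check("wpr3");rel(None)
E
```

```text
wpr3 flange n 2563 world plane (slope x,y; z at bay) [ 3.00000e-04 -1.05000e-02  6.69809e+01] tool xmax 32.79
  dark x [32.5 33.6 34.7] y [-29.2  29.8] worldz [0.0609 0.0617 0.0625]
  rib tool x [-20.8  20.3] world top z [92.2 92.8]
t 16.6333 tcp [0.5722 0.179  0.0681] F [-3.23 -0.52  7.48] gap 0.0121 q [-0.693  0.6    0.441  1.833 -0.348  0.785  0.076]
tool x,y,z in world:
 [[-1.461e-01  9.893e-01  4.000e-04]
 [ 9.893e-01  1.461e-01  2.000e-04]
 [ 1.000e-04  4.000e-04 -1.000e+00]]
```

Request:
send_rows(
  steps=[
    {"grip":0,"translation":[0,0,0],"angular":[0,0,0]},
    {"grip":0,"translation":[0,0,0],"angular":[0,0,0]},
    {"grip":0,"translation":[0,0,0],"angular":[0,0,0]},
    {"grip":0,"translation":[0,0,0],"angular":[0,0,0]},
    {"grip":0,"translation":[0,0,0],"angular":[0,0,0]},
    {"grip":0,"translation":[0,0,0],"angular":[0,0,0]},
    {"grip":0,"translation":[0,0,0],"angular":[0,0,0]},
    {"grip":0,"translation":[0,0,0],"angular":[0,0,0]},
    {"grip":0,"translation":[0,0,0],"angular":[0,0,0]},
    {"grip":0,"translation":[0,0,0],"angular":[0,0,0]},
    {"grip":0,"translation":[0,0,0],"angular":[0,0,0]},
    {"grip":0,"translation":[0,0,0],"angular":[0,0,0]},
  ],
)

```text
t: 17.63
tcp_pos: [0.5722, 0.179, 0.0681]
eef_rot: [-2.053, -2.378, -0.001]
force: [-3.8, -1.0, 7.6]
finger_gap: 0.012
```

```bash
python3 - <<'E'
from h import *
check("wpr4");rel(None)
E
```

```text
wpr4 flange n 2560 world plane (slope x,y; z at bay) [-3.00000e-04 -5.80000e-03  6.68382e+01] tool xmax 32.78
  dark x [32.4 33.5 34.7] y [-29.2  29.7] worldz [0.061  0.0617 0.0626]
  rib tool x [-20.8  20.3] world top z [92.2 92.8]
t 17.6833 tcp [0.5722 0.179  0.0681] F [-3.23 -0.57  7.  ] gap 0.0125 q [-0.693  0.6    0.441  1.833 -0.348  0.785  0.076]
tool x,y,z in world:
 [[-1.461e-01  9.893e-01  4.000e-04]
 [ 9.893e-01  1.461e-01  2.000e-04]
 [ 1.000e-04  4.000e-04 -1.000e+00]]
```

View pics/wpr4_c.png

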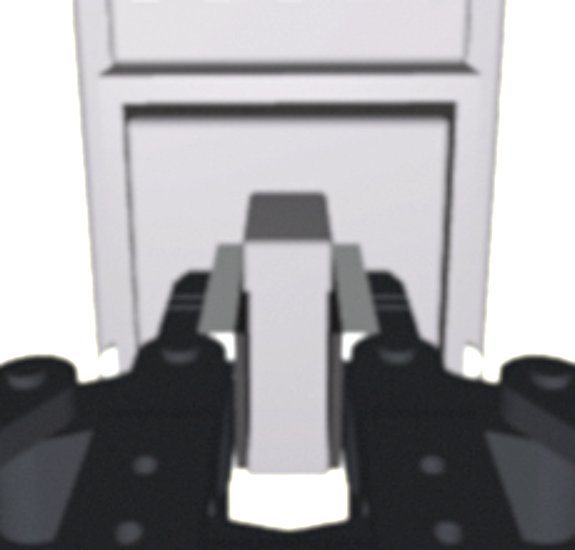

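Held: seal down 2.3 mm, cover level and centred. A side force of Fx ≈ −3.5 N hints at contact with the +x catch, so I relieve it by a 0.5–0.75 mm nudge.

Request:
send_rows(
  steps=[
    {"grip":0,"translation":[0,-0.02,0],"angular":[0,0,0]},
    {"grip":0,"translation":[0,0,0],"angular":[0,0,0]},
    {"grip":0,"translation":[0,0,0],"angular":[0,0,0]},
    {"grip":0,"translation":[0,0,0],"angular":[0,0,0]},
    {"grip":0,"translation":[0,0,0],"angular":[0,0,0]},
  ],
)

```text
t: 18.1
tcp_pos: [0.5722, 0.1789, 0.0682]
eef_rot: [2.053, 2.378, 0.002]
force: [-1.2, -0.3, 6.1]
finger_gap: 0.012
```

```bash
python3 - <<'E'
from h import *
rel(None)
from workcell import sensors,camera
for i in range(6):
    camera("side");s=sensors.get_state();print(np.round(s["force"],2),np.round(s["tcp_pos"],4))
E
```

```text
t 18.1 tcp [0.5722 0.1789 0.0682] F [-1.19 -0.33  6.15] gap 0.012 q [-0.693  0.599  0.441  1.834 -0.348  0.784  0.076]
tool x,y,z in world:
 [[-1.460e-01  9.893e-01  4.000e-04]
 [ 9.893e-01  1.460e-01  1.100e-03]
 [ 1.000e-03  5.000e-04 -1.000e+00]]
[-1.3  -0.49  7.38] [0.5722 0.179  0.0682]
[-1.7  -0.57  7.39] [0.5722 0.179  0.0682]
[-2.25 -1.23  7.62] [0.5722 0.179  0.0682]
[-2.48  0.04  6.62] [0.5722 0.1789 0.0682]
[-1.97  0.29  7.33] [0.5722 0.1789 0.0682]
[-1.39 -1.53  6.78] [0.5722 0.179  0.0682]
```

Request:
send_rows(
  steps=[
    {"grip":0,"translation":[0,-0.02,0],"angular":[0,0,0]},
    {"grip":0,"translation":[0,0,0],"angular":[0,0,0]},
    {"grip":0,"translation":[0,0,0],"angular":[0,0,0]},
    {"grip":0,"translation":[0,0,0],"angular":[0,0,0]},
    {"grip":0,"translation":[0,0,0],"angular":[0,0,0]},
    {"grip":0,"translation":[0,0,0],"angular":[0,0,0]},
    {"grip":0,"translation":[0,0,0],"angular":[0,0,0]},
    {"grip":0,"translation":[0,0,0],"angular":[0,0,0]},
  ],
)

```text
t: 19.07
tcp_pos: [0.5722, 0.1789, 0.0684]
eef_rot: [2.052, 2.377, 0.003]
force: [0.7, -0.6, 7.2]
finger_gap: 0.0119
```

```bash
python3 - <<'E'
from h import *
check("wfin");rel(None)
from workcell import sensors,camera,order
F=[]
for i in range(6):
    camera("side");s=sensors.get_state();F.append(s["force"])
print(np.mean(F,0),s["tcp_pos"],s["t"])
t=camera("top");cv2.imwrite("pics/topfin.png",t["frame"][:,:,::-1])
E
```

```text
wfin flange n 2564 world plane (slope x,y; z at bay) [ 1.10000e-03 -5.90000e-03  6.71446e+01] tool xmax 32.79
  dark x [32.4 33.6 34.7] y [-29.1  29.7] worldz [0.0612 0.062  0.0628]
  rib tool x [-20.8  20.3] world top z [92.5 93.1]
t 19.1167 tcp [0.5722 0.179  0.0684] F [-0.81  0.66  7.18] gap 0.0123 q [-0.694  0.599  0.441  1.835 -0.348  0.783  0.076]
tool x,y,z in world:
 [[-1.461e-01  9.893e-01  4.000e-04]
 [ 9.893e-01  1.461e-01  2.000e-03]
 [ 2.000e-03  7.000e-04 -1.000e+00]]
[-0.14411813 -0.26218887  7.18275697] [0.5721916  0.17895806 0.0683382 ] 19.4167
```

View pics/topfin.png

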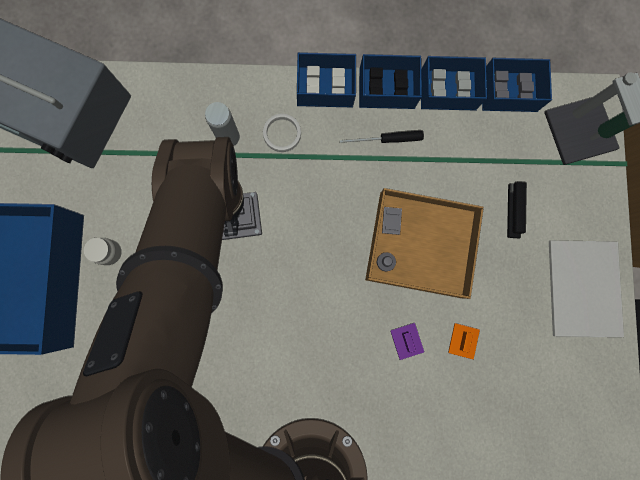

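The top view shows the cap (386,262) and lid (393,220) still in the bin. The jar, can, tape roll, screwdriver and stapler are where they were; the arm hides the relay. Side force is about 0, press is 7.2 N and the seal is down about 2 mm. Handing in.

```bash
python3 -c "
from workcell import order
print(order.close_job())"
```

```text
the job is handed in; nothing more can be done
None
```

The grey cover is in the open bay, and I handed the job in at about 19 s with the fingers still gripping it and pressing it down.

**What went wrong on the way:** during the first press the cover slid about 5 mm in the fingers and tilted about 0.07 rad. I let go of it in the bay, where it levelled and centred itself on the seal. I then gripped the rib about 2 mm lower with more force and pressed again, and it did not slip.

**Last checks:**
- **Press:** about 7.2 N, with the seal about 2 mm down.
- **Fit:** flange level within about 0.006 rad and lined up with the bay to about 1 mm. The side force is near zero after two 0.5 mm nudges.
- **Grip:** set to 100 N.
- **Catches:** I could not see them directly. I take them to have snapped because the force dropped during the press and the released cover stayed seated on the seal.
- **Other things:** in the last top view the cap and lid were still in the bin and the bench items looked unmoved. The arm hid the relay in that view. It looked undisturbed in the side view during the first press.

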